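# Pack the bike fitting kit into the blue tray

## Robot

A 6-joint arm with a two-finger parallel gripper is mounted at the origin on the work surface. World frame = base frame: x ahead of the robot, y to its left, z up, the work surface at z = 0. Lengths are in m, angles in degrees, forces in N, time in s.
With the tool pointing down it reaches from about 0.425 to 1.125 m from the base axis. Payload 14.9 kg.
Tool frame: the origin (TCP) lies at the very end of the fingers, on their centre line; the grasp point (between the pads) lies tcp_to_grasp behind it (tcp_to_grasp is the distance from the TCP to the grasp point, in m); z points along the fingers, y is the line along which they close (so a half turn about z gives the same grasp; the last joint's range is limited). The gripper opens to 91 mm and grips with 3 to 60 N. Pads are 32 mm wide; open, the fingers measure 118 mm over their backs; the gripper's body (76 mm by 178 mm) begins 60 mm behind the grasp point.
Start: joints at [74.811, 21.709, 99.362, -0, 58.929, -1.908], TCP at [0.161, 0.681, 0.214] pointing down, gripper open.
Joint ranges: [-158.91, 158.91], [-42.39, 125.64], [0.06, 152.35], [-60.88, 240.88], [17.5, 164.5], [-176.32, 176.32]. Speed limits (degrees/s): [108.29, 108.29, 136.94, 180, 180, 180].

## Interface

Orientations are given as a 3x3 rotation matrix whose columns are the frame's x, y, z axes.
In Python, from bench import state, get_image, get_calibration, hand_in, tcp_to_grasp gives the robot as it stands.
- The arm moves only by the tool play_rows, never from a script. Its argument "plan" is a list of rows, each an object of numbers: "claw": the finger opening in mm, from 0 to 91.2; "tx", "ty", "tz": the shift along the tool's x, y, z in mm; "wx", "wy", "wz": the turn, a rotation vector about the tool's x, y, z in rad. A call has 1 to 20 rows; each row shifts and turns the commanded pose from where the row before left it, along the tool's axes as they then stand; what a row does not reach is not made up. A row lasts 1/10 s, in which the tool goes at most 50 mm and 8.59 degrees, less where a joint would pass 70% of its speed; a pose out of reach is approached as far as the arm can. A call with a gripper value outside its range is refused whole. The fingers move at their own pace and stop on an object; "squeeze" is the grip in N (left out, the last holds). Time passes only in rows, so rows that do not move let the fingers close. It gives the time, the measured TCP pose, the force, the opening and the grip force at its end, in the units of the state.
- state(): the state, without advancing time (a new reading comes with each control period).
- get_image(name): name is "side" or "top" or "wrist"; returns (picture, depth): 420x560x3 uint8, blue, green, red; 420x560 float32, m along the optical axis (not along the pixel's ray), 0 where there is no reading.
- get_calibration(name): a dict with "fx", "fy", "cx", "cy" (pixels), "R" (3x3) and "t" (3): a world point X has camera coordinates R X + t; the wrist camera has in their place "T_tool_cam" (4x4, takes a point from camera to tool coordinates, whose origin is the TCP and whose axes are the flange's). Camera axes: x right, y down, z forward; pixel columns grow to the right and rows downward; lengths in m; the calibration is good to about 2 mm. A picture is of the moment at which its call begins: read the wrist's pose just before it. get_calibration takes no time and is no camera call.
- hand_in(): hands the job in; it is judged then, once.
The state is a dict: "time_s": time; "qpos": joint angles; "qd": joint speeds; "effort": joint torques, N m; "eef_pos": TCP position; "tcp_rot": TCP orientation; "wrist_force": force on the tool from outside, world axes, zero at the start; "torque": the same for the moment, N m; "grip_width": finger opening in m; "grip_force": force on a finger pad.
Only numpy, scipy, OpenCV 4.12 (cv2) and the standard library are available. Lean on these libraries where they do the work, as an engineer would, in place of code of your own. Each camera call takes 0.05 s, during which the arm holds its last target. There are 200 camera calls.

## Task

Pack the customer's fitting kit into the blue tray: lay the silver bracket flat along the middle of the long bay, then the gold bracket flat on top of it, turned the opposite way, so that its flat leg lies on the silver one's flat leg, its end just clear of (about 8 mm from) the silver upright, and the two upright legs stand at opposite ends of a balanced pile. Stand the chrome bell in the middle of the yellow pad and the red rear light in the middle of the red pad, both upright. The black bracket, black bell and white front light belong to another job: leave them where they are.

Things in the scene. Friction and masses are not known exactly. Their poses are not given: they have to be found in the camera images.
- tray: Shallow blue tray fixed on the bench, 152 mm (x) by 164 mm (y), walls 4 mm thick and 12 mm high, floor top at 4 mm. Origin under its centre. One long bay along y (64 by 156 mm inside, centre x = -40, y = 0 mm) and two square bays (76 mm inside, centres x = +34, y = +40 and -40 mm). Tray and the mat with the parts may swap sides.
- yellow_pad: Yellow pad, 70 by 70 by 3 mm, lying on the floor of one square bay of the tray (either one), its top 7 mm above the bench. Fixed in the tray. Origin at the middle of its underside, 4 mm above the bench.
- red_pad: Red pad, the same size as the yellow one, in the other square bay; fixed, origin likewise.
- silver_bracket: Silver L bracket of 8 mm plate, 40 mm wide: a flat leg 70 mm long lying down and an upright leg at one end, 44 mm high in all (grip its 8 mm thickness from above). Origin on the underside, near the centre of mass; x runs along the flat leg away from the upright, z up. Upright fills x = -25 to -17 mm, free end at x = +45 mm. 95 g, loose on the green mat (3 mm thick).
- gold_bracket: Gold-coloured L bracket of 8 mm plate, 40 mm wide: a flat leg 70 mm long lying down and an upright leg at one end, 44 mm high in all (grip its 8 mm thickness from above). Origin on the underside, near the centre of mass; x runs along the flat leg away from the upright, z up. Upright fills x = -25 to -17 mm, free end at x = +45 mm. 95 g, on the mat (3 mm thick).
- black_bracket: Black L bracket of 8 mm plate, 40 mm wide: a flat leg 70 mm long lying down and an upright leg at one end, 44 mm high in all (grip its 8 mm thickness from above). Origin on the underside, near the centre of mass; x runs along the flat leg away from the upright, z up. Upright fills x = -25 to -17 mm, free end at x = +45 mm. Not part of the kit. On the mat.
- chrome_bell: Bright chrome bicycle bell on a black foot 34 mm square. Dome 50 mm across, sides vertical from 14 to 36 mm height, rounding off to 50 mm (screw head to 53). A thumb lever sticks out 34 mm from the axis towards +y at 8 to 12 mm height. Origin at the middle of the underside, z up. 90 g. On the mat (3 mm thick).
- black_bell: Black-domed bicycle bell on a black foot 34 mm square. Dome 50 mm across, sides vertical from 14 to 36 mm height, rounding off to 50 mm (screw head to 53). A thumb lever sticks out 34 mm from the axis towards +y at 8 to 12 mm height. Origin at the middle of the underside, z up. 90 g. Not part of the kit. On the mat.
- rear_light: Rear bicycle light: a black upright block, 43 mm along x (from -21 to +22 mm), 44 mm along y, 58 mm high. Origin on the underside, z up; lens on the face looking to -x. About 80 g. Lens and top red. On the mat (3 mm thick).
- front_light: Front bicycle light: a black upright block, 43 mm along x (from -21 to +22 mm), 44 mm along y, 58 mm high. Origin on the underside, z up; lens on the face looking to -x. About 80 g. Lens and top white. Not part of the kit. On the mat.
Not all that is in view belongs to the job. What is meant by the red_pad is not orange or purple, and is the smaller of those in its own colour.

How it is judged (in metres and radians):
At the end, for the whole second after the job is handed in: Silver bracket flat along the long bay (15 mm across, 60 mm along, 0.25 rad); gold flat on it, turned end for end, origins 26-45 mm apart along, 15 mm across; bell and rear light upright within 15 mm of the middle of yellow and red pad; at rest; look-alikes moved under 20 mm (x of silver_bracket in the frame of tray between -0.055 and -0.025 m and y of silver_bracket in the frame of tray between -0.06 and 0.06 m and z of silver_bracket in the frame of tray between 0.001 and 0.007 m and angle between the x axis of silver_bracket and the y axis of tray, either way round below 0.25 rad and angle between each of silver_bracket, gold_bracket, chrome_bell, rear_light's own z axis and vertical below 0.1 rad and x of gold_bracket in the frame of silver_bracket between 0.026 and 0.045 m and x of silver_bracket in the frame of gold_bracket between 0.026 and 0.045 m and y of gold_bracket in the frame of silver_bracket between -0.015 and 0.015 m and z of gold_bracket in the frame of silver_bracket between 0.005 and 0.011 m and horizontal distance between chrome_bell and yellow_pad below 0.015 m and z of chrome_bell in the frame of yellow_pad between 0.001 and 0.006 m and horizontal distance between rear_light and red_pad below 0.015 m and z of rear_light in the frame of red_pad between 0.001 and 0.006 m and distance of each of black_bracket, black_bell, front_light from where it was at the start of the episode below 0.02 m and linear speed of each of silver_bracket, gold_bracket, chrome_bell, rear_light below 0.02 m/s and angular speed of each of silver_bracket, gold_bracket, chrome_bell, rear_light below 0.2 rad/s); the robot touches nothing.
It fails at once if a look-alike part (black bracket, black bell or white front light) is carried off or knocked more than 30 mm (distance of any of black_bracket, black_bell, front_light from where it was at the start of the episode above 0.03 m).
It also fails if it takes over 112 s, if anything falls off the work surface, if the arm or the gripper's body presses on something with over 40 N, if the wrist force passes 120 N, or if a joint passes its speed limit or range.

## Working session

There is one attempt and no reset: what is moved stays moved. The work goes in short steps, Python scripts to look and compute and a tool call to move; the robot and the scene stay as the last step left them, time stands still between calls to the robot, and variables do not carry over. Pictures are saved under pics/ and viewed, at most 14 in all, crops included, and the job is handed in when it is done.

Besides the shell and the picture viewer there is one more tool, called after "Request:" as name(argument=value, ...) on one line, values as JSON. play_rows: Moves the arm, as the interface text tells. Its arguments: {"type":"object","properties":{"plan":{"type":"array"},"squeeze":{"type":"number"}},"required":["plan"]}

```bash
ls; mkdir -p pics
python3 - <<'E'
from bench import *
import cv2,numpy as np
np.set_printoptions(precision=4,suppress=True)
s=state();print(s, tcp_to_grasp)
for n in("top","side","wrist"):
    im,d=get_image(n);cv2.imwrite(f"pics/{n}0.png",im);np.savez(f"{n}0.npz",im=im,d=d)
    print(n,get_calibration(n),(d>0).mean())
E
```

```text
pics
{'time_s': 0.0, 'qpos': array([74.8137, 21.7391, 99.3944,  0.0003, 58.9302, -1.9078]), 'qd': array([ 0.011 , -0.0345,  0.0111, -0.0235, -0.0719,  0.0978]), 'effort': array([ -0.0032, -76.3675, -43.4381,   0.0648,   0.0423,  -0.0001]), 'eef_pos': array([0.1607, 0.6809, 0.2133]), 'tcp_rot': array([[-0.9733,  0.2297, -0.0003],
       [ 0.2297,  0.9733, -0.0011],
       [ 0.    , -0.0011, -1.    ]]), 'wrist_force': array([-0.1469,  1.0561, -0.1877]), 'torque': array([-0.029 , -0.0223, -0.004 ]), 'grip_force': 0.0, 'grip_width': 0.09108405638657441} 0.0188
top {'fx': 490.1195105088992, 'fy': 490.1195105088992, 'cx': 277.92549797779225, 'cy': 209.2254458599963, 'R': array([[-0.0072, -0.9999,  0.0106],
       [-0.9864,  0.0053, -0.1642],
       [ 0.1641, -0.0116, -0.9864]]), 't': array([0.0403, 0.5369, 1.2383])} 0.9961649659863946
side {'fx': 485.7461525233787, 'fy': 485.7461525233787, 'cx': 288.498234111899, 'cy': 211.17982931596418, 'R': array([[ 0.8328, -0.5535, -0.0042],
       [-0.2975, -0.4413, -0.8466],
       [ 0.4668,  0.7063, -0.5322]]), 't': array([-0.4185,  0.2249,  0.8758])} 0.9958928571428571
wrist {'fx': 350.2787999217724, 'fy': 350.2787999217724, 'cx': 281.07462596364707, 'cy': 208.21426966569152, 'T_tool_cam': array([[-0.0003, -0.9602, -0.2793,  0.0783],
       [ 1.    , -0.0004,  0.0003,  0.0001],
       [-0.0004, -0.2793,  0.9602, -0.1703],
       [ 0.    ,  0.    ,  0.    ,  1.    ]])} 0.9963477891156463
```

View pics/top0.png

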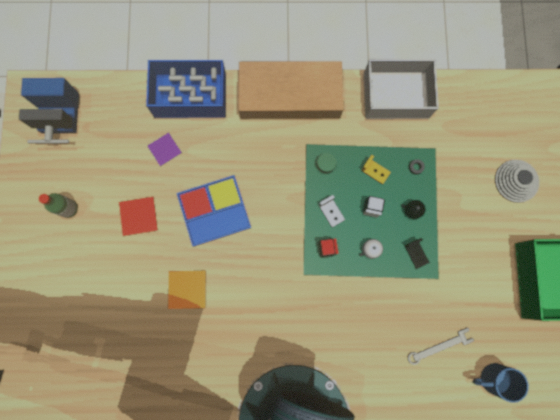

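View pics/side0.png

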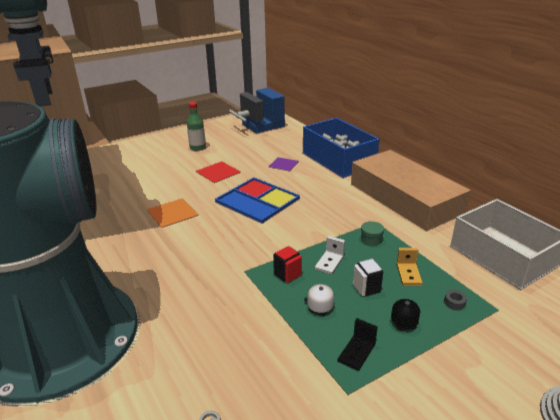

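The top view shows the tray around pixel (213,210), with the red pad at (197,203) and the yellow pad at (225,194). The mat spans (305–438, 145–277) and holds:
- silver bracket at (332,210)
- gold bracket at (377,168)
- black bracket at (417,253)
- chrome bell at (373,248)
- black bell at (415,209)
- rear light at (329,247)
- front light at (374,206)

The side view shows the same layout.

```bash
cat > h.py <<'E'
import cv2,numpy as np
from bench import *
np.set_printoptions(precision=4,suppress=True)
def cam(n,s=None):
    c=get_calibration(n)
    if n=="wrist":
        T=c["T_tool_cam"];Rw=s["tcp_rot"]@T[:3,:3];o=s["eef_pos"]+s["tcp_rot"]@T[:3,3]
    else:
        Rw=c["R"].T;o=-Rw@c["t"]
    return c,Rw,o
def rays(n,uv,s=None):
    c,Rw,o=cam(n,s);uv=np.asarray(uv,float)
    d=np.stack([(uv[...,0]-c["cx"])/c["fx"],(uv[...,1]-c["cy"])/c["fy"],np.ones(uv.shape[:-1])],-1)
    return o,d@Rw.T
def plane(n,uv,z,s=None):
    o,d=rays(n,uv,s);return o+d*((z-o[2])/d[...,2])[...,None]
def cloud(n,dep,s=None):
    v,u=np.mgrid[:420,:560];o,d=rays(n,np.stack([u,v],-1),s)
    return o+d*dep[...,None]
def snap(n,name):
    s=state();im,d=get_image(n);cv2.imwrite(f"pics/{name}.png",im);np.savez(f"{name}.npz",im=im,d=d,**{k:s[k] for k in("eef_pos","tcp_rot")});return s,im,d
def comps(mask,amin=40):
    n,l,st,c=cv2.connectedComponentsWithStats(mask.astype(np.uint8));return [l==i for i in range(1,n) if st[i,4]>=amin]
E
python3 - <<'E'
from h import *
z=np.load("top0.npz");im,d=z["im"],z["d"];P=cloud("top",d);H=cv2.cvtColor(im,cv2.COLOR_BGR2HSV)
reg=np.zeros((420,560),bool);reg[140:280,303:442]=1
print("mat z",np.median(P[150:270:,310:430,2]),"floor",np.median(P[300:340,60:110,2]))
for m in comps((P[...,2]>.008)&reg,20):
    p=P[m];r=cv2.minAreaRect((p[:,:2]*1000).astype(np.float32));top=p[p[:,2]>p[:,2].max()-.008]
    print(np.argwhere(m).mean(0)[::-1].round(),m.sum(),"c",p.mean(0),"zmax",p[:,2].max(),"rect",np.round(r[0]),np.round(r[1]),round(r[2]),"topc",top.mean(0), im[m].mean(0).round())
reg[:]=0;reg[170:250,170:255]=1
hue=H[...,0];S=H[...,1]>120
for nm,mk in(("red",((hue<8)|(hue>172))),("yel",(hue>20)&(hue<35)),("blue",(hue>100)&(hue<130))):
    for m in comps(mk&S&reg&(H[...,2]>120 if nm!="blue" else S),150):
        uv=np.argwhere(m)[:,::-1];zz=.007 if nm!="blue" else .012
        q=plane("top",uv,zz);r=cv2.minAreaRect((q[:,:2]*1000).astype(np.float32));print(nm,m.sum(),"mean",q.mean(0),r,"depthz",np.median(P[m][:,2]))
cr=cv2.resize(im[135:285,295:445],None,fx=4,fy=4,interpolation=cv2.INTER_CUBIC);cv2.imwrite("pics/mat.png",cr)
E
```

```text
mat z 0.0033514470945679165 floor -0.00013996698624052506
[326. 163.] 315 c [ 0.6631 -0.0918  0.0406] zmax 1.309182420603855 rect [519. -18.] [ 51. 405.] 63 topc [0.3267 0.0518 1.3092] [ 91. 121.  84.]
[375. 170.] 330 c [ 0.6477 -0.2266  0.0168] zmax 0.05081654772800248 rect [ 647. -229.] [72. 45.] 57 topc [ 0.6644 -0.2038  0.0464] [ 65. 147. 160.]
[416. 167.] 141 c [ 0.6544 -0.3366  0.0276] zmax 1.309182420603855 rect [ 492. -158.] [ 38. 533.] 42 topc [0.3267 0.0518 1.3092] [77. 85. 78.]
[330. 211.] 364 c [ 0.5341 -0.102   0.0311] zmax 1.309182420603855 rect [456. -22.] [ 82. 286.] 44 topc [0.3267 0.0518 1.3092] [167. 166. 161.]
[373. 206.] 366 c [ 0.5408 -0.2089  0.0588] zmax 1.309182420603855 rect [ 436. -101.] [ 58. 370.] 44 topc [0.3267 0.0518 1.3092] [135. 136. 129.]
[414. 209.] 337 c [ 0.5356 -0.3202  0.0422] zmax 0.05690201943496653 rect [ 537. -325.] [50. 50.] 16 topc [ 0.5372 -0.3246  0.0515] [37. 48. 39.]
[327. 247.] 326 c [ 0.4347 -0.0877  0.0629] zmax 1.309182420603855 rect [403. -26.] [ 56. 210.] 29 topc [0.3267 0.0518 1.3092] [ 57.  69. 135.]
[416. 253.] 364 c [ 0.4209 -0.3246  0.0307] zmax 1.309182420603855 rect [ 362. -159.] [ 73. 421.] 19 topc [0.3267 0.0518 1.3092] [51. 61. 55.]
[371. 249.] 331 c [ 0.431  -0.2016  0.0551] zmax 1.309182420603855 rect [396. -91.] [ 48. 313.] 18 topc [0.3267 0.0518 1.3092] [147. 151. 147.]
red 614 mean [0.562  0.2586 0.007 ] ((561.90771484375, 258.377197265625), (67.60328674316406, 67.41535186767578), 17.306926727294922) depthz 0.006520469776115756
yel 547 mean [0.5865 0.1822 0.007 ] ((586.4044189453125, 182.19659423828125), (63.85395812988281, 63.219661712646484), 18.501022338867188) depthz 0.006605229042599525
blue 1449 mean [0.5042 0.1979 0.012 ] ((507.0806579589844, 198.28245544433594), (72.69121551513672, 155.69174194335938), 18.298362731933594) depthz 0.003912195366668092
```

View pics/mat.png

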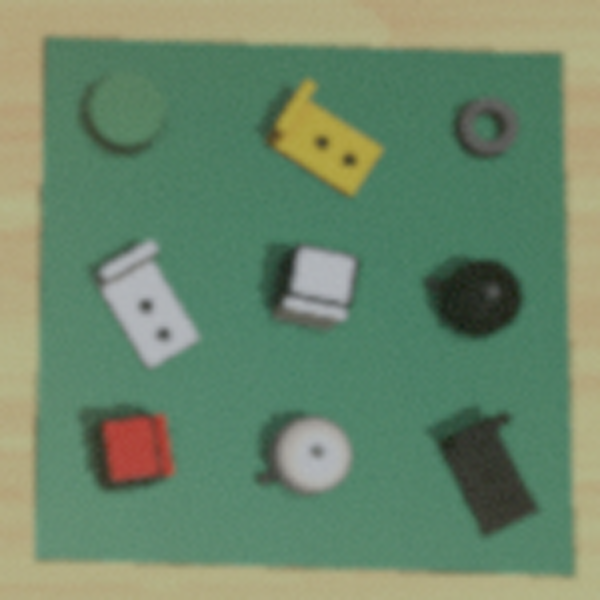

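The magnified mat gives these orientations: the silver upright is up-left with its free end down-right, the gold upright is at top-left, the chrome bell lever points left-down, and the rear light lens faces right. I'll move over the tray next for a close wrist view.

Request:
play_rows(plan=[{"tx": -31.5,"ty": -27.8,"tz": -3},{"tx": -31.5,"ty": -27.8,"tz": -3},{"tx": -31.5,"ty": -27.8,"tz": -3},{"tx": -31.5,"ty": -27.8,"tz": -3},{"tx": -31.5,"ty": -27.8,"tz": -3},{"tx": -31.5,"ty": -27.8,"tz": -3},{"tx": -31.5,"ty": -27.8,"tz": -3},{"tx": -31.5,"ty": -27.8,"tz": -3},{"tx": -31.5,"ty": -27.8,"tz": -3},{"tx": -31.5,"ty": -27.8,"tz": -3},{"tx": -31.5,"ty": -27.8,"tz": -3},{"tx": -31.5,"ty": -27.8,"tz": -3},{"tx": -31.5,"ty": -27.8,"tz": -3},{"tx": -31.5,"ty": -27.8,"tz": -3},{},{},{}], squeeze=20)

```text
invalid input at $.plan[0]: expected keys claw, tx, ty, tz, wx, wy, wz
```

Run:
```python
from h import *
s,im,d=snap("wrist","tray")
print(s["eef_pos"],s["tcp_rot"])
H=cv2.cvtColor(im,cv2.COLOR_BGR2HSV);hue=H[...,0];S=(H[...,1]>120)&(H[...,2]>90);P=cloud("wrist",d,s)
for nm,mk in(("red",((hue<8)|(hue>172))),("yel",(hue>20)&(hue<35)),("blue",(hue>100)&(hue<130))):
    for m in comps(mk&S,1000):
        uv=np.argwhere(m)[:,::-1];q=plane("wrist",uv,.007 if nm!="blue" else .012,s)
        r=cv2.minAreaRect((q[:,:2]*1000).astype(np.float32));print(nm,m.sum(),uv.mean(0),q.mean(0),r,"dz",np.median(P[m][:,2]))
```

```text
[0.1607 0.681  0.2135] [[-0.9733  0.2297 -0.0002]
 [ 0.2297  0.9733 -0.0008]
 [-0.     -0.0008 -1.    ]]
```

Request:
play_rows(plan=[{"claw": 91,"tx": -34,"ty": -30,"tz": -3,"wx": 0,"wy": 0,"wz": 0},{"claw": 91,"tx": -34,"ty": -30,"tz": -3,"wx": 0,"wy": 0,"wz": 0},{"claw": 91,"tx": -34,"ty": -30,"tz": -3,"wx": 0,"wy": 0,"wz": 0},{"claw": 91,"tx": -34,"ty": -30,"tz": -3,"wx": 0,"wy": 0,"wz": 0},{"claw": 91,"tx": -34,"ty": -30,"tz": -3,"wx": 0,"wy": 0,"wz": 0},{"claw": 91,"tx": -34,"ty": -30,"tz": -3,"wx": 0,"wy": 0,"wz": 0},{"claw": 91,"tx": -34,"ty": -30,"tz": -3,"wx": 0,"wy": 0,"wz": 0},{"claw": 91,"tx": -34,"ty": -30,"tz": -3,"wx": 0,"wy": 0,"wz": 0},{"claw": 91,"tx": -34,"ty": -30,"tz": -3,"wx": 0,"wy": 0,"wz": 0},{"claw": 91,"tx": -34,"ty": -30,"tz": -3,"wx": 0,"wy": 0,"wz": 0},{"claw": 91,"tx": -34,"ty": -30,"tz": -3,"wx": 0,"wy": 0,"wz": 0},{"claw": 91,"tx": -34,"ty": -30,"tz": -3,"wx": 0,"wy": 0,"wz": 0},{"claw": 91,"tx": -34,"ty": -30,"tz": -3,"wx": 0,"wy": 0,"wz": 0},{"claw": 91,"tx": 0,"ty": 0,"tz": 0,"wx": 0,"wy": 0,"wz": 0},{"claw": 91,"tx": 0,"ty": 0,"tz": 0,"wx": 0,"wy": 0,"wz": 0}], squeeze=20)

```text
time_s: 1.7
eef_pos: [0.5016, 0.1995, 0.2528]
tcp_rot: [[-0.973, 0.232, -0.0], [0.232, 0.973, 0.0], [0.0, -0.0, -1.0]]
wrist_force: [0.7, 0.1, 0.6]
grip_width: 0.0911
grip_force: 0.0
```

Run:
```python
from h import *
s,im,d=snap("wrist","tray")
print(s["eef_pos"],s["tcp_rot"],s["time_s"])
H=cv2.cvtColor(im,cv2.COLOR_BGR2HSV);hue=H[...,0];S=(H[...,1]>120)&(H[...,2]>90);P=cloud("wrist",d,s)
for nm,mk in(("red",((hue<8)|(hue>172))),("yel",(hue>20)&(hue<35)),("blue",(hue>100)&(hue<130))):
    for m in comps(mk&S,1000):
        uv=np.argwhere(m)[:,::-1];q=plane("wrist",uv,.007 if nm!="blue" else .012,s)
        r=cv2.minAreaRect((q[:,:2]*1000).astype(np.float32));print(nm,m.sum(),uv.mean(0),q.mean(0),r,"dz",np.median(P[m][:,2]))
```

```text
[0.5016 0.1995 0.2528] [[-0.9728  0.2318 -0.0002]
 [ 0.2318  0.9728  0.0001]
 [ 0.0002 -0.     -1.    ]] 1.7
red 6154 [459.4244 153.3291] [0.5269 0.4107 0.007 ] ((528.4215698242188, 410.47259521484375), (92.75244140625, 93.1273422241211), 8.808150291442871) dz 0.0036725184313250447
red 2948 [337.8216 209.7765] [0.5617 0.2577 0.007 ] ((562.5716552734375, 257.54095458984375), (69.06529998779297, 68.66797637939453), 17.727861404418945) dz 0.006520888331345204
yel 2703 [282.9452 240.8254] [0.586  0.1821 0.007 ] ((586.8282470703125, 181.79547119140625), (68.98908996582031, 68.58679962158203), 17.734416961669922) dz 0.006488808507221833
blue 8116 [284.2128 184.8852] [0.5153 0.2    0.012 ] ((542.2916259765625, 209.169921875), (150.03564453125, 161.3702392578125), 17.661300659179688) dz 0.00389199861907924
```

View pics/tray.png

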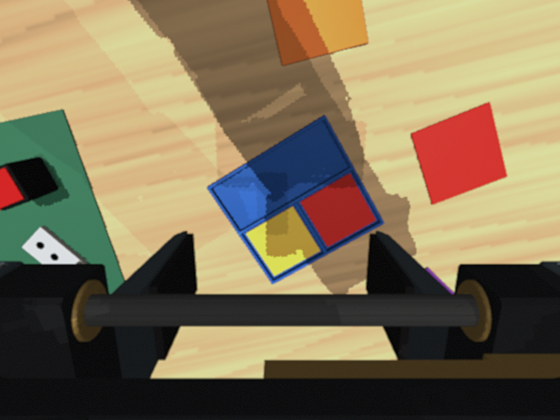

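The wrist view shows the tray pads between the fingers, with red at (338,210) and yellow at (283,241). The big red decoy is at (459,153). Next I'll go over the mat.

Request:
play_rows(plan=[{"claw": 91,"tx": -19,"ty": -36.6,"tz": 0,"wx": 0,"wy": 0,"wz": 0},{"claw": 91,"tx": -19,"ty": -36.6,"tz": 0,"wx": 0,"wy": 0,"wz": 0},{"claw": 91,"tx": -19,"ty": -36.6,"tz": 0,"wx": 0,"wy": 0,"wz": 0},{"claw": 91,"tx": -19,"ty": -36.6,"tz": 0,"wx": 0,"wy": 0,"wz": 0},{"claw": 91,"tx": -19,"ty": -36.6,"tz": 0,"wx": 0,"wy": 0,"wz": 0},{"claw": 91,"tx": -19,"ty": -36.6,"tz": 0,"wx": 0,"wy": 0,"wz": 0},{"claw": 91,"tx": -19,"ty": -36.6,"tz": 0,"wx": 0,"wy": 0,"wz": 0},{"claw": 91,"tx": -19,"ty": -36.6,"tz": 0,"wx": 0,"wy": 0,"wz": 0},{"claw": 91,"tx": -19,"ty": -36.6,"tz": 0,"wx": 0,"wy": 0,"wz": 0},{"claw": 91,"tx": -19,"ty": -36.6,"tz": 0,"wx": 0,"wy": 0,"wz": 0},{"claw": 91,"tx": 0,"ty": 0,"tz": 0,"wx": 0,"wy": 0,"wz": 0},{"claw": 91,"tx": 0,"ty": 0,"tz": 0,"wx": 0,"wy": 0,"wz": 0}])

```text
time_s: 2.95
eef_pos: [0.6023, -0.1988, 0.2524]
tcp_rot: [[-0.973, 0.23, -0.001], [0.23, 0.973, 0.001], [0.001, 0.0, -1.0]]
wrist_force: [0.2, 1.0, 0.3]
grip_width: 0.0912
grip_force: 0.0
```

Run:
```python
from h import *
s,im,d=snap("wrist","mat1")
print(s["eef_pos"],s["tcp_rot"],s["time_s"])
P=cloud("wrist",d,s);x,y,z=P[...,0],P[...,1],P[...,2]
m0=(z>.008)&(z<.075)&(x>.36)&(x<.72)&(y>-.40)&(y<-.04)
for m in comps(m0,200):
    p=P[m];zm=np.percentile(p[:,2],97);t=p[p[:,2]>zm-.006]
    r=cv2.minAreaRect((t[:,:2]*1000).astype(np.float32));ra=cv2.minAreaRect((p[:,:2]*1000).astype(np.float32))
    f=lambda r:[np.round(r[0],1),np.round(r[1],1),round(r[2],1)]
    print(np.argwhere(m).mean(0)[::-1].round(),m.sum(),"z97",zm,"all",f(ra),"top",f(r),im[m].mean(0).round())
```

```text
[ 0.6023 -0.1988  0.2524] [[-0.9733  0.2295 -0.0008]
 [ 0.2295  0.9733  0.0005]
 [ 0.0009  0.0003 -1.    ]] 2.95
[233.  23.] 2243 z97 0.05332907480221769 all [array([ 438.1, -206.8]), array([55.2, 44.5]), 87.5] top [array([ 438. , -209.6]), array([38.4, 37. ]), 80.6] [192. 198. 199.]
[347.  11.] 1165 z97 0.0612851804988487 all [array([454. , -97.3]), array([52.2, 24.1]), 63.0] top [array([456.9, -92.7]), array([44.6, 15.1]), 76.5] [ 30.  32. 101.]
[122.  43.] 2782 z97 0.04702417894718191 all [array([ 422.5, -331.5]), array([70.9, 40.4]), 24.5] top [array([ 450.6, -318.5]), array([ 8.8, 39.8]), 25.0] [43. 45. 45.]
[348. 102.] 2587 z97 0.047004568766361415 all [array([ 536.2, -107.7]), array([69.9, 40.2]), 29.8] top [array([563.1, -92.6]), array([ 8.2, 39.6]), 29.9] [193. 197. 196.]
[253. 134.] 1824 z97 0.061711433522659044 all [array([ 546.1, -215.6]), array([44.2, 42.4]), 76.9] top [array([ 546.4, -216. ]), array([43.3, 41.4]), 76.6] [198. 198. 195.]
[156. 150.] 1949 z97 0.05280752819416859 all [array([ 540.1, -326.7]), array([52.1, 50. ]), 22.4] top [array([ 538.9, -326.9]), array([38.3, 38.7]), 63.3] [19. 21. 18.]
[380. 211.] 1692 z97 0.03991375907454765 all [array([666.7, -94.7]), array([51., 50.]), 77.4] top [array([666.7, -94.7]), array([51., 50.]), 77.4] [69. 94. 57.]
[266. 219.] 1967 z97 0.046937945146037184 all [array([ 649.1, -231.3]), array([70. , 40.5]), 55.9] top [array([ 666.3, -205.8]), array([ 8.2, 40.2]), 55.8] [ 65. 153. 187.]
```

View pics/mat1.png

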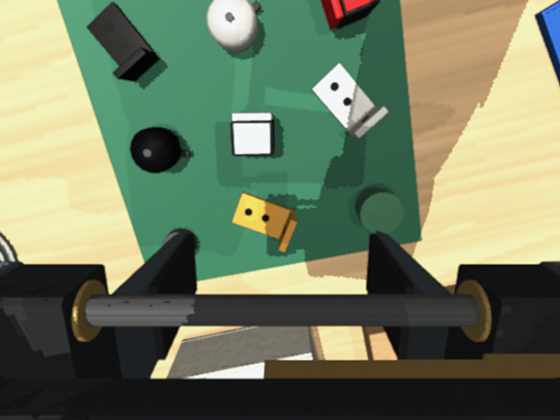

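The wrist view of the mat shows the silver bracket at (348,102), gold at (266,219), the chrome bell at (233,23) and the red light at (347,5), the last two partly cut off at the top edge. The silver upright is at (563.1,-92.6) with heading 29.9°. I'll go and grip it.

Request:
play_rows(plan=[{"claw": 40,"tx": 20.9,"ty": 31.5,"tz": 0,"wx": 0,"wy": 0,"wz": 0},{"claw": 40,"tx": 20.9,"ty": 31.5,"tz": 0,"wx": 0,"wy": 0,"wz": 0},{"claw": 40,"tx": 20.9,"ty": 31.5,"tz": 0,"wx": 0,"wy": 0,"wz": 0},{"claw": 40,"tx": 0,"ty": 0,"tz": 28.7,"wx": 0,"wy": 0,"wz": 0.136},{"claw": 40,"tx": 0,"ty": 0,"tz": 28.7,"wx": 0,"wy": 0,"wz": 0.136},{"claw": 40,"tx": 0,"ty": 0,"tz": 28.7,"wx": 0,"wy": 0,"wz": 0.136},{"claw": 40,"tx": 0,"ty": 0,"tz": 28.7,"wx": 0,"wy": 0,"wz": 0.136},{"claw": 40,"tx": 0,"ty": 0,"tz": 28.7,"wx": 0,"wy": 0,"wz": 0.136},{"claw": 40,"tx": 0,"ty": 0,"tz": 28.7,"wx": 0,"wy": 0,"wz": 0.136},{"claw": 40,"tx": 0,"ty": 0,"tz": 0,"wx": 0,"wy": 0,"wz": 0},{"claw": 40,"tx": 0,"ty": 0,"tz": 0,"wx": 0,"wy": 0,"wz": 0}])

```text
time_s: 4.1
eef_pos: [0.5628, -0.0922, 0.0812]
tcp_rot: [[-0.504, 0.864, -0.001], [0.864, 0.504, 0.0], [0.0, -0.0, -1.0]]
wrist_force: [0.8, -0.3, 0.0]
grip_width: 0.0398
grip_force: 0.0
```

```bash
cat >> h.py <<'E'
def go(x,y,z,head,grip=None):
    "tool shift in mm (translation before turn) and wz for a target with tool-y heading head (deg)"
    s=state();R=s["tcp_rot"];d=R.T@(np.array([x,y,z])-s["eef_pos"])*1000
    h=np.degrees(np.arctan2(R[1,1],R[0,1]));w=(head-h+180)%360-180
    print("t",s["time_s"],"pos",s["eef_pos"],"head",h.round(2),"tilt",R[:2,2],"| t",d.round(1),"wz",np.radians(-w).round(3),"q",s["qpos"].round(1))
E
python3 -c "
from h import *
go(.5631,-.0926,.017,29.9)"
```

```text
t 4.1 pos [ 0.5628 -0.0922  0.0812] head 30.28 tilt [-0.0007  0.0002] | t [-0.6  0.1 64.2] wz 0.007 q [-11.6  21.5 117.1   0.   41.4 -41.9]
```

Request:
play_rows(plan=[{"claw": 40,"tx": -0.5,"ty": 0,"tz": 22,"wx": 0,"wy": 0,"wz": 0.007},{"claw": 40,"tx": 0,"ty": 0,"tz": 22,"wx": 0,"wy": 0,"wz": 0},{"claw": 40,"tx": 0,"ty": 0,"tz": 20,"wx": 0,"wy": 0,"wz": 0},{"claw": 40,"tx": 0,"ty": 0,"tz": 0,"wx": 0,"wy": 0,"wz": 0},{"claw": 2,"tx": 0,"ty": 0,"tz": 0,"wx": 0,"wy": 0,"wz": 0},{"claw": 2,"tx": 0,"ty": 0,"tz": 0,"wx": 0,"wy": 0,"wz": 0},{"claw": 2,"tx": 0,"ty": 0,"tz": 0,"wx": 0,"wy": 0,"wz": 0},{"claw": 2,"tx": 0,"ty": 0,"tz": 0,"wx": 0,"wy": 0,"wz": 0},{"claw": 2,"tx": 0,"ty": 0,"tz": 0,"wx": 0,"wy": 0,"wz": 0},{"claw": 2,"tx": 0,"ty": 0,"tz": 0,"wx": 0,"wy": 0,"wz": 0}], squeeze=25)

```text
time_s: 5.1
eef_pos: [0.5636, -0.0938, 0.0174]
tcp_rot: [[-0.494, 0.87, 0.001], [0.87, 0.494, -0.0], [-0.0, 0.0, -1.0]]
wrist_force: [-1.9, 0.7, 9.7]
grip_width: 0.0077
grip_force: 25.0
```

Request:
play_rows(plan=[{"claw": 2,"tx": 0,"ty": 0,"tz": -45,"wx": 0,"wy": 0,"wz": 0},{"claw": 2,"tx": 0,"ty": 0,"tz": -45,"wx": 0,"wy": 0,"wz": 0},{"claw": 2,"tx": 40,"ty": 12.5,"tz": 0,"wx": 0,"wy": 0,"wz": 0},{"claw": 2,"tx": 40,"ty": 12.5,"tz": 0,"wx": 0,"wy": 0,"wz": 0},{"claw": 2,"tx": 40,"ty": 12.5,"tz": 0,"wx": 0,"wy": 0,"wz": 0},{"claw": 2,"tx": 40,"ty": 12.5,"tz": 0,"wx": 0,"wy": 0,"wz": 0},{"claw": 2,"tx": 40,"ty": 12.5,"tz": 0,"wx": 0,"wy": 0,"wz": 0},{"claw": 2,"tx": 40,"ty": 12.5,"tz": 0,"wx": 0,"wy": 0,"wz": 0},{"claw": 2,"tx": 40,"ty": 12.5,"tz": 0,"wx": 0,"wy": 0,"wz": 0},{"claw": 2,"tx": 40,"ty": 12.5,"tz": 0,"wx": 0,"wy": 0,"wz": 0},{"claw": 2,"tx": 0,"ty": 0,"tz": 0,"wx": 0,"wy": 0,"wz": -0.136},{"claw": 2,"tx": 0,"ty": 0,"tz": 0,"wx": 0,"wy": 0,"wz": -0.136},{"claw": 2,"tx": 0,"ty": 0,"tz": 0,"wx": 0,"wy": 0,"wz": -0.136},{"claw": 2,"tx": 0,"ty": 0,"tz": 0,"wx": 0,"wy": 0,"wz": -0.136},{"claw": 2,"tx": 0,"ty": 0,"tz": 0,"wx": 0,"wy": 0,"wz": -0.136},{"claw": 2,"tx": 0,"ty": 0,"tz": 0,"wx": 0,"wy": 0,"wz": -0.136},{"claw": 2,"tx": 0,"ty": 0,"tz": 0,"wx": 0,"wy": 0,"wz": -0.136},{"claw": 2,"tx": 0,"ty": 0,"tz": 0,"wx": 0,"wy": 0,"wz": -0.136},{"claw": 2,"tx": 0,"ty": 0,"tz": 0,"wx": 0,"wy": 0,"wz": -0.136},{"claw": 2,"tx": 0,"ty": 0,"tz": 0,"wx": 0,"wy": 0,"wz": -0.136}])

```text
time_s: 7.1
eef_pos: [0.4922, 0.2339, 0.1068]
tcp_rot: [[-0.952, -0.306, -0.0], [-0.306, 0.952, -0.0], [0.0, -0.0, -1.0]]
wrist_force: [-0.4, -0.4, -0.4]
grip_width: 0.0079
grip_force: 25.0
```

```bash
python3 -c "
from h import *
go(.4923,.2344,.020,107.7);s=state();print(s['wrist_force'],s['grip_width'])
s,im,d=snap('wrist','sil')
P=cloud('wrist',d,s);z=P[...,2];R=s['tcp_rot']
L=(P-s['eef_pos'])@R
m=(abs(L[...,0])<.05)&(L[...,1]<-.012)&(L[...,1]>-.09)&(L[...,2]>-.02)&(L[...,2]<.04)&(im.min(-1)>90)
q=L[m];print(m.sum(), np.linalg.lstsq(np.c_[q[:,:2],np.ones(len(q))],q[:,2],rcond=None)[0], np.percentile(q,[1,50,99],axis=0))
"
```

```text
t 7.1 pos [0.4922 0.2339 0.1068] head 107.81 tilt [-0.0001 -0.    ] | t [-0.3  0.5 86.8] wz 0.002 q [ 23.   17.1 119.8  -0.   43.1 -84.8]
[-0.4357 -0.3567 -0.3681] 0.007861502396451357
3837 [ 0.0207 -0.0089  0.0065] [[-0.0085 -0.0655  0.0056]
 [ 0.0106 -0.0417  0.007 ]
 [ 0.0208 -0.0132  0.0112]]
```

View pics/sil.png

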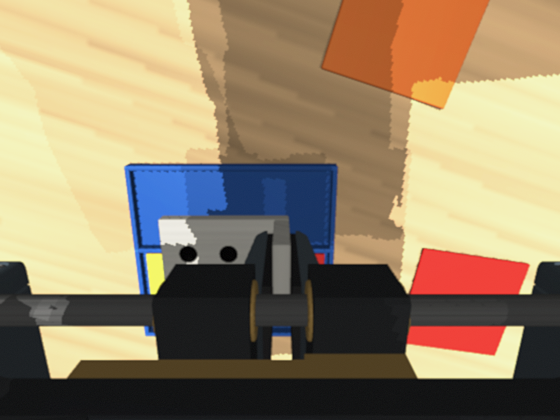

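The bracket hangs level in the fingers, with its free end toward the yellow side and its edge at (225,217). It is ready to lower.

Request:
play_rows(plan=[{"claw": 2,"tx": 0,"ty": 0.5,"tz": 30,"wx": 0,"wy": 0,"wz": 0},{"claw": 2,"tx": 0,"ty": 0,"tz": 30,"wx": 0,"wy": 0,"wz": 0},{"claw": 2,"tx": 0,"ty": 0,"tz": 18,"wx": 0,"wy": 0,"wz": 0},{"claw": 2,"tx": 0,"ty": 0,"tz": 6,"wx": 0,"wy": 0,"wz": 0},{"claw": 2,"tx": 0,"ty": 0,"tz": 3.5,"wx": 0,"wy": 0,"wz": 0},{"claw": 2,"tx": 0,"ty": 0,"tz": 0,"wx": 0,"wy": 0,"wz": 0},{"claw": 2,"tx": 0,"ty": 0,"tz": 0,"wx": 0,"wy": 0,"wz": 0}])

```text
time_s: 7.85
eef_pos: [0.4927, 0.2347, 0.0201]
tcp_rot: [[-0.954, -0.3, 0.001], [-0.3, 0.954, 0.0], [-0.001, 0.0, -1.0]]
wrist_force: [-0.3, 0.1, -0.5]
grip_width: 0.0078
grip_force: 25.0
```

Request:
play_rows(plan=[{"claw": 2,"tx": 0,"ty": 0,"tz": 1.5,"wx": 0,"wy": 0,"wz": 0},{"claw": 2,"tx": 0,"ty": 0,"tz": 0,"wx": 0,"wy": 0,"wz": 0},{"claw": 30,"tx": 0,"ty": 0,"tz": 0,"wx": 0,"wy": 0,"wz": 0},{"claw": 30,"tx": 0,"ty": 0,"tz": 0,"wx": 0,"wy": 0,"wz": 0},{"claw": 30,"tx": 0,"ty": 0,"tz": 0,"wx": 0,"wy": 0,"wz": 0},{"claw": 30,"tx": 0,"ty": 0,"tz": 0,"wx": 0,"wy": 0,"wz": 0},{"claw": 30,"tx": 0,"ty": 0,"tz": -40,"wx": 0,"wy": 0,"wz": 0},{"claw": 30,"tx": 0,"ty": 0,"tz": -45,"wx": 0,"wy": 0,"wz": 0},{"claw": 30,"tx": 0,"ty": 0,"tz": -45,"wx": 0,"wy": 0,"wz": 0},{"claw": 30,"tx": 0,"ty": 0,"tz": 0,"wx": 0,"wy": 0,"wz": 0}])

```text
time_s: 8.85
eef_pos: [0.495, 0.2357, 0.1533]
tcp_rot: [[-0.954, -0.301, 0.008], [-0.301, 0.954, 0.003], [-0.008, 0.001, -1.0]]
wrist_force: [0.2, -0.1, -1.2]
grip_width: 0.0303
grip_force: 0.0
```

```bash
python3 -c "
from h import *
s,im,d=snap('top','silplaced')
P=cloud('top',d);x,y,z=P[...,0],P[...,1],P[...,2]
m=(x>.45)&(x<.56)&(y>.12)&(y<.29)&(im.min(-1)>110)&(z<.06)
for m in comps(m,40):
  for a,b in((0,.03),(.035,.055)):
    k=m&(z>a)&(z<b);r=cv2.minAreaRect((P[k][:,:2]*1000).astype(np.float32));print(k.sum(),r,np.median(z[k]))
go(.6663,-.2058,.137,55.8)"
```

```text
102 ((501.328125, 182.77476501464844), (29.160903930664062, 28.715576171875), 17.96961784362793) 0.010839776767705533
0 ((0.0, 0.0), (0.0, 0.0), 0.0) nan
118 ((470.6600036621094, 150.52316284179688), (40.13396072387695, 56.46385192871094), 0.15650783479213715) 0.0019035713762747264
0 ((0.0, 0.0), (0.0, 0.0), 0.0) nan
t 8.9 pos [0.4937 0.2351 0.1506] head 107.49 tilt [0.0048 0.002 ] | t [ -32.1 -472.4   13.6] wz 0.902 q [ 23.   13.  119.   -0.   47.6 -84.5]
  return _methods._mean(a, axis=axis, dtype=dtype,
  ret = ret.dtype.type(ret / rcount)
```

Request:
play_rows(plan=[{"claw": 40,"tx": -3.2,"ty": -47.2,"tz": 0,"wx": 0,"wy": 0,"wz": 0},{"claw": 40,"tx": -3.2,"ty": -47.2,"tz": 0,"wx": 0,"wy": 0,"wz": 0},{"claw": 40,"tx": -3.2,"ty": -47.2,"tz": 0,"wx": 0,"wy": 0,"wz": 0},{"claw": 40,"tx": -3.2,"ty": -47.2,"tz": 0,"wx": 0,"wy": 0,"wz": 0},{"claw": 40,"tx": -3.2,"ty": -47.2,"tz": 0,"wx": 0,"wy": 0,"wz": 0},{"claw": 40,"tx": -3.2,"ty": -47.2,"tz": 0,"wx": 0,"wy": 0,"wz": 0},{"claw": 40,"tx": -3.2,"ty": -47.2,"tz": 0,"wx": 0,"wy": 0,"wz": 0},{"claw": 40,"tx": -3.2,"ty": -47.2,"tz": 0,"wx": 0,"wy": 0,"wz": 0},{"claw": 40,"tx": -3.2,"ty": -47.2,"tz": 0,"wx": 0,"wy": 0,"wz": 0},{"claw": 40,"tx": -3.2,"ty": -47.2,"tz": 0,"wx": 0,"wy": 0,"wz": 0},{"claw": 40,"tx": 0,"ty": 0,"tz": 10,"wx": 0,"wy": 0,"wz": 0.129},{"claw": 40,"tx": 0,"ty": 0,"tz": 10,"wx": 0,"wy": 0,"wz": 0.129},{"claw": 40,"tx": 0,"ty": 0,"tz": 10,"wx": 0,"wy": 0,"wz": 0.129},{"claw": 40,"tx": 0,"ty": 0,"tz": 10,"wx": 0,"wy": 0,"wz": 0.129},{"claw": 40,"tx": 0,"ty": 0,"tz": 10,"wx": 0,"wy": 0,"wz": 0.129},{"claw": 40,"tx": 0,"ty": 0,"tz": 10,"wx": 0,"wy": 0,"wz": 0.129},{"claw": 40,"tx": 0,"ty": 0,"tz": 10,"wx": 0,"wy": 0,"wz": 0.129},{"claw": 40,"tx": 0,"ty": 0,"tz": 0,"wx": 0,"wy": 0,"wz": 0},{"claw": 40,"tx": 0,"ty": 0,"tz": 0,"wx": 0,"wy": 0,"wz": 0}])

```text
time_s: 10.8
eef_pos: [0.6639, -0.2059, 0.0768]
tcp_rot: [[-0.829, 0.56, -0.002], [0.56, 0.829, 0.001], [0.002, -0.0, -1.0]]
wrist_force: [-0.1, 0.2, -0.2]
grip_width: 0.0403
grip_force: 0.0
```

```bash
python3 -c "
from h import *
go(.6663,-.2058,.017,55.8)"
```

```text
t 10.8 pos [ 0.6639 -0.2059  0.0768] head 55.97 tilt [-0.0016  0.0005] | t [-2.   1.5 59.8] wz 0.003 q [-19.2  31.1 102.3  -0.   46.8 -75.1]
```

Request:
play_rows(plan=[{"claw": 40,"tx": -1.5,"ty": 1,"tz": 22,"wx": 0,"wy": 0,"wz": 0},{"claw": 40,"tx": 0,"ty": 0,"tz": 22,"wx": 0,"wy": 0,"wz": 0},{"claw": 40,"tx": 0,"ty": 0,"tz": 15.5,"wx": 0,"wy": 0,"wz": 0},{"claw": 40,"tx": 0,"ty": 0,"tz": 0,"wx": 0,"wy": 0,"wz": 0},{"claw": 2,"tx": 0,"ty": 0,"tz": 0,"wx": 0,"wy": 0,"wz": 0},{"claw": 2,"tx": 0,"ty": 0,"tz": 0,"wx": 0,"wy": 0,"wz": 0},{"claw": 2,"tx": 0,"ty": 0,"tz": 0,"wx": 0,"wy": 0,"wz": 0},{"claw": 2,"tx": 0,"ty": 0,"tz": 0,"wx": 0,"wy": 0,"wz": 0},{"claw": 2,"tx": 0,"ty": 0,"tz": 0,"wx": 0,"wy": 0,"wz": 0},{"claw": 2,"tx": 0,"ty": 0,"tz": 0,"wx": 0,"wy": 0,"wz": 0}], squeeze=25)

```text
time_s: 11.8
eef_pos: [0.6666, -0.2063, 0.0189]
tcp_rot: [[-0.827, 0.563, 0.001], [0.563, 0.827, -0.0], [-0.001, 0.0, -1.0]]
wrist_force: [-1.0, 0.3, 5.5]
grip_width: 0.0077
grip_force: 25.0
```

```bash
python3 -c "
from h import *
go(.5161,.1600,.137,-72.3)"
```

```text
t 11.8 pos [ 0.6666 -0.2063  0.0189] head 55.76 tilt [ 0.0006 -0.0002] | t [ 330.4  218.1 -118.3] wz 2.235 q [-19.1  36.  102.   -0.   42.  -74.9]
```

Request:
play_rows(plan=[{"claw": 2,"tx": 0,"ty": 0,"tz": -40,"wx": 0,"wy": 0,"wz": 0},{"claw": 2,"tx": 0,"ty": 0,"tz": -40,"wx": 0,"wy": 0,"wz": 0},{"claw": 2,"tx": 0,"ty": 0,"tz": -38,"wx": 0,"wy": 0,"wz": 0},{"claw": 2,"tx": 41.3,"ty": 27.3,"tz": 0,"wx": 0,"wy": 0,"wz": 0},{"claw": 2,"tx": 41.3,"ty": 27.3,"tz": 0,"wx": 0,"wy": 0,"wz": 0},{"claw": 2,"tx": 41.3,"ty": 27.3,"tz": 0,"wx": 0,"wy": 0,"wz": 0},{"claw": 2,"tx": 41.3,"ty": 27.3,"tz": 0,"wx": 0,"wy": 0,"wz": 0},{"claw": 2,"tx": 41.3,"ty": 27.3,"tz": 0,"wx": 0,"wy": 0,"wz": 0},{"claw": 2,"tx": 41.3,"ty": 27.3,"tz": 0,"wx": 0,"wy": 0,"wz": 0},{"claw": 2,"tx": 41.3,"ty": 27.3,"tz": 0,"wx": 0,"wy": 0,"wz": 0},{"claw": 2,"tx": 41.3,"ty": 27.3,"tz": 0,"wx": 0,"wy": 0,"wz": 0}])

```text
time_s: 12.9
eef_pos: [0.515, 0.1619, 0.1364]
tcp_rot: [[-0.827, 0.563, 0.0], [0.563, 0.827, 0.0], [-0.0, 0.0, -1.0]]
wrist_force: [0.9, 0.3, -0.6]
grip_width: 0.0078
grip_force: 25.0
```

Request:
play_rows(plan=[{"claw": 2,"tx": 0,"ty": 0,"tz": 0,"wx": 0,"wy": 0,"wz": 0.14},{"claw": 2,"tx": 0,"ty": 0,"tz": 0,"wx": 0,"wy": 0,"wz": 0.14},{"claw": 2,"tx": 0,"ty": 0,"tz": 0,"wx": 0,"wy": 0,"wz": 0.14},{"claw": 2,"tx": 0,"ty": 0,"tz": 0,"wx": 0,"wy": 0,"wz": 0.14},{"claw": 2,"tx": 0,"ty": 0,"tz": 0,"wx": 0,"wy": 0,"wz": 0.14},{"claw": 2,"tx": 0,"ty": 0,"tz": 0,"wx": 0,"wy": 0,"wz": 0.14},{"claw": 2,"tx": 0,"ty": 0,"tz": 0,"wx": 0,"wy": 0,"wz": 0.14},{"claw": 2,"tx": 0,"ty": 0,"tz": 0,"wx": 0,"wy": 0,"wz": 0.14},{"claw": 2,"tx": 0,"ty": 0,"tz": 0,"wx": 0,"wy": 0,"wz": 0.14},{"claw": 2,"tx": 0,"ty": 0,"tz": 0,"wx": 0,"wy": 0,"wz": 0.14},{"claw": 2,"tx": 0,"ty": 0,"tz": 0,"wx": 0,"wy": 0,"wz": 0.14},{"claw": 2,"tx": 0,"ty": 0,"tz": 0,"wx": 0,"wy": 0,"wz": 0.14},{"claw": 2,"tx": 0,"ty": 0,"tz": 0,"wx": 0,"wy": 0,"wz": 0.14},{"claw": 2,"tx": 0,"ty": 0,"tz": 0,"wx": 0,"wy": 0,"wz": 0.14},{"claw": 2,"tx": 0,"ty": 0,"tz": 0,"wx": 0,"wy": 0,"wz": 0.14},{"claw": 2,"tx": 0,"ty": 0,"tz": 0,"wx": 0,"wy": 0,"wz": 0.135},{"claw": 2,"tx": 0,"ty": 0,"tz": 0,"wx": 0,"wy": 0,"wz": 0},{"claw": 2,"tx": 0,"ty": 0,"tz": 0,"wx": 0,"wy": 0,"wz": 0}])

```text
time_s: 14.7
eef_pos: [0.516, 0.1603, 0.1362]
tcp_rot: [[0.951, 0.308, -0.0], [0.308, -0.951, -0.0], [-0.0, 0.0, -1.0]]
wrist_force: [0.7, 0.3, -0.6]
grip_width: 0.0079
grip_force: 25.0
```

```bash
python3 -c "
from h import *
go(.5161,.1600,.0265,-72.3)
s,im,d=snap('wrist','gold')
P=cloud('wrist',d,s);x,y,z=P[...,0],P[...,1],P[...,2];H=cv2.cvtColor(im,cv2.COLOR_BGR2HSV)
f=lambda k:[np.round(a,1) for a in cv2.minAreaRect((P[k][:,:2]*1000).astype(np.float32))]+[k.sum(),np.median(z[k])]
g=(H[...,0]>15)&(H[...,0]<35)&(H[...,1]>120)&(z>.09)&(z<.15)
for m in comps(g,60): print('gold',f(m), ((P[m]-s['eef_pos'])@s['tcp_rot']).min(0),((P[m]-s['eef_pos'])@s['tcp_rot']).max(0))
w=(H[...,1]<70)&(H[...,2]>80)&(z>.008)&(z<.056)&(x>.44)&(x<.57)&(y>.1)&(y<.3)
for m in comps(w,60): print('silver',f(m))
for m in comps(w&(z>.042),30): print('top',f(m))
"
```

```text
t 14.7 pos [0.516  0.1603 0.1362] head -72.07 tilt [-0. -0.] | t [ -0.    0.3 109.7] wz 0.004 q [ 14.8  13.9 119.9  -0.   46.2  86.9]
gold [array([511.6, 190.8]), array([34.6, 70.7]), np.float64(18.7), np.int64(4573), np.float64(0.12793052815648692)] [-0.0126 -0.0657 -0.0137] [0.0223 0.0048 0.0162]
silver [array([505. , 205.8]), array([32.5, 69.5]), np.float64(17.5), np.int64(2791), np.float64(0.011724961009547952)]
top [array([501.1, 236.7]), array([21.3,  8.3]), np.float64(17.1), np.int64(284), np.float64(0.04743896661599259)]
```

View pics/gold.png

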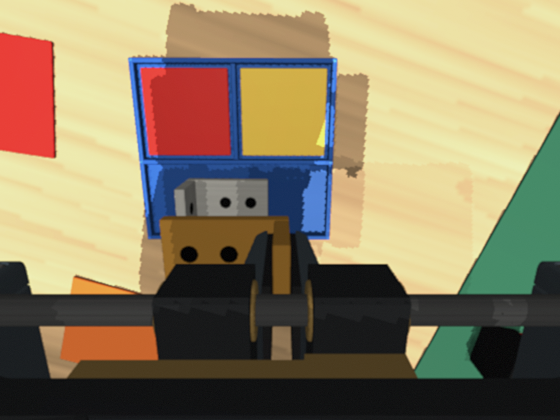

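The view shows the silver bracket lying straight in the bay with its upright at left (183,195). The held gold bracket is level and turned the other way. I'll lower it.

Request:
play_rows(plan=[{"claw": 2,"tx": -1,"ty": 0,"tz": 35,"wx": 0,"wy": 0,"wz": 0.004},{"claw": 2,"tx": 0,"ty": 0,"tz": 35,"wx": 0,"wy": 0,"wz": 0},{"claw": 2,"tx": 0,"ty": 0,"tz": 24,"wx": 0,"wy": 0,"wz": 0},{"claw": 2,"tx": 0,"ty": 0,"tz": 8,"wx": 0,"wy": 0,"wz": 0},{"claw": 2,"tx": 0,"ty": 0,"tz": 5,"wx": 0,"wy": 0,"wz": 0},{"claw": 2,"tx": 0,"ty": 0,"tz": 0,"wx": 0,"wy": 0,"wz": 0},{"claw": 2,"tx": 0,"ty": 0,"tz": 0,"wx": 0,"wy": 0,"wz": 0},{"claw": 2,"tx": 0,"ty": 0,"tz": 0,"wx": 0,"wy": 0,"wz": 0}])

```text
time_s: 15.55
eef_pos: [0.5158, 0.1602, 0.0303]
tcp_rot: [[0.954, 0.3, 0.002], [0.3, -0.954, 0.0], [0.002, 0.0, -1.0]]
wrist_force: [-0.2, 0.5, -1.5]
grip_width: 0.0082
grip_force: 25.0
```

Request:
play_rows(plan=[{"claw": 2,"tx": 0,"ty": 0,"tz": 2,"wx": 0,"wy": 0,"wz": 0},{"claw": 2,"tx": 0,"ty": 0,"tz": 0,"wx": 0,"wy": 0,"wz": 0},{"claw": 2,"tx": 0,"ty": 0,"tz": 0,"wx": 0,"wy": 0,"wz": 0}])

```text
time_s: 15.85
eef_pos: [0.5158, 0.1601, 0.0279]
tcp_rot: [[0.954, 0.3, 0.001], [0.3, -0.954, 0.0], [0.001, 0.0, -1.0]]
wrist_force: [0.2, -0.3, 4.6]
grip_width: 0.0078
grip_force: 25.0
```

Request:
play_rows(plan=[{"claw": 30,"tx": 0,"ty": 0,"tz": 0,"wx": 0,"wy": 0,"wz": 0},{"claw": 30,"tx": 0,"ty": 0,"tz": 0,"wx": 0,"wy": 0,"wz": 0},{"claw": 30,"tx": 0,"ty": 0,"tz": 0,"wx": 0,"wy": 0,"wz": 0},{"claw": 30,"tx": 0,"ty": 0,"tz": 0,"wx": 0,"wy": 0,"wz": 0},{"claw": 30,"tx": 0,"ty": 0,"tz": -40,"wx": 0,"wy": 0,"wz": 0},{"claw": 30,"tx": 0,"ty": 0,"tz": -45,"wx": 0,"wy": 0,"wz": 0},{"claw": 30,"tx": 0,"ty": 0,"tz": -45,"wx": 0,"wy": 0,"wz": 0},{"claw": 30,"tx": -20.4,"ty": 38,"tz": -8,"wx": 0,"wy": 0,"wz": 0},{"claw": 30,"tx": -20.4,"ty": 38,"tz": -8,"wx": 0,"wy": 0,"wz": 0},{"claw": 30,"tx": -20.4,"ty": 38,"tz": -8,"wx": 0,"wy": 0,"wz": 0},{"claw": 30,"tx": -20.4,"ty": 38,"tz": -8,"wx": 0,"wy": 0,"wz": 0},{"claw": 30,"tx": -20.4,"ty": 38,"tz": -8,"wx": 0,"wy": 0,"wz": 0},{"claw": 30,"tx": -20.4,"ty": 38,"tz": 0,"wx": 0,"wy": 0,"wz": 0},{"claw": 30,"tx": -20.4,"ty": 38,"tz": 0,"wx": 0,"wy": 0,"wz": 0},{"claw": 91,"tx": -20.4,"ty": 38,"tz": 0,"wx": 0,"wy": 0,"wz": 0}])

```text
time_s: 17.35
eef_pos: [0.45, -0.1806, 0.1975]
tcp_rot: [[0.954, 0.3, 0.0], [0.3, -0.954, -0.0], [0.0, 0.0, -1.0]]
wrist_force: [0.9, 1.0, 0.7]
grip_width: 0.035
grip_force: 0.0
```

Request:
play_rows(plan=[{"claw": 91,"tx": 0,"ty": 0,"tz": 0,"wx": 0,"wy": 0,"wz": -0.137},{"claw": 91,"tx": 0,"ty": 0,"tz": 0,"wx": 0,"wy": 0,"wz": -0.137},{"claw": 91,"tx": 0,"ty": 0,"tz": 0,"wx": 0,"wy": 0,"wz": -0.137},{"claw": 91,"tx": 0,"ty": 0,"tz": 0,"wx": 0,"wy": 0,"wz": -0.137},{"claw": 91,"tx": 0,"ty": 0,"tz": 0,"wx": 0,"wy": 0,"wz": -0.137},{"claw": 91,"tx": 0,"ty": 0,"tz": 0,"wx": 0,"wy": 0,"wz": -0.137},{"claw": 91,"tx": 0,"ty": 0,"tz": 0,"wx": 0,"wy": 0,"wz": -0.137},{"claw": 91,"tx": 0,"ty": 0,"tz": 0,"wx": 0,"wy": 0,"wz": -0.137},{"claw": 91,"tx": 0,"ty": 0,"tz": 0,"wx": 0,"wy": 0,"wz": -0.137},{"claw": 91,"tx": 0,"ty": 0,"tz": 0,"wx": 0,"wy": 0,"wz": -0.137},{"claw": 91,"tx": 0,"ty": 0,"tz": 0,"wx": 0,"wy": 0,"wz": -0.137},{"claw": 91,"tx": 0,"ty": 0,"tz": 0,"wx": 0,"wy": 0,"wz": -0.137},{"claw": 91,"tx": 0,"ty": 0,"tz": 0,"wx": 0,"wy": 0,"wz": 0},{"claw": 91,"tx": 0,"ty": 0,"tz": 0,"wx": 0,"wy": 0,"wz": 0}])

```text
time_s: 18.75
eef_pos: [0.4506, -0.1789, 0.1972]
tcp_rot: [[-0.365, 0.931, -0.0], [0.931, 0.365, 0.0], [0.0, -0.0, -1.0]]
wrist_force: [-0.3, 0.3, 0.2]
grip_width: 0.0912
grip_force: 0.0
```

Run:
```python
from h import *
s,im,d=snap('wrist','bell')
print(s["eef_pos"],s["tcp_rot"][:2,1])
P=cloud("wrist",d,s);x,y,z=P[...,0],P[...,1],P[...,2]
f=lambda p:[np.round(a,1) for a in cv2.minAreaRect((p[:,:2]*1000).astype(np.float32))]
for m in comps((z>.008)&(z<.075)&(x>.36)&(x<.62)&(y>-.40)&(y<-.03),200):
    p=P[m];zm=np.percentile(p[:,2],97);print(np.argwhere(m).mean(0)[::-1].round(),m.sum(),"z97",zm,"all",f(p),"top8",f(p[p[:,2]>zm-.008]),"low",f(p[p[:,2]<.02]))
s2,im,d=snap('top','pile');P=cloud("top",d);x,y,z=P[...,0],P[...,1],P[...,2]
r=(x>.43)&(x<.58)&(y>.1)&(y<.3)
for m in comps(r&(z>.036)&(z<.07),8): print("up",f(P[m]),np.median(z[m]),im[m].mean(0))
for m in comps(r&(z>.016)&(z<.025),20): print("flat",f(P[m]),np.median(z[m]),im[m].mean(0))
cv2.imwrite("pics/pilec.png",cv2.resize(im[165:255,165:265],None,fx=5,fy=5,interpolation=cv2.INTER_CUBIC))
```

```text
[ 0.4506 -0.1789  0.1972] [0.9309 0.3653]
[304.  99.] 2666 z97 0.06180065045243719 all [array([438.5, -93.2]), array([44. , 43.1]), np.float64(7.7)] top8 [array([438.5, -93.1]), array([43.9, 43.1]), np.float64(7.5)] low [array([0., 0.]), array([0., 0.]), np.float64(0.0)]
[255. 211.] 2194 z97 0.052750408550978914 all [array([ 434.4, -209.1]), array([49.5, 51.3]), np.float64(68.9)] top8 [array([ 435.1, -209.7]), array([42.5, 42.1]), np.float64(1.6)] low [array([ 431.7, -188.7]), array([45.3, 23.1]), np.float64(9.5)]
[349. 256.] 2132 z97 0.06135010266811824 all [array([ 545.5, -215.9]), array([44.3, 42.3]), np.float64(78.0)] top8 [array([ 545.6, -215.9]), array([44.1, 42.3]), np.float64(77.8)] low [array([ 534. , -204.7]), array([51.4, 23.4]), np.float64(39.8)]
[218. 287.] 517 z97 0.032459965968163695 all [array([ 426.8, -314.9]), array([48.8, 17.3]), np.float64(20.7)] top8 [array([ 443.4, -301.3]), array([8.8, 3.9]), np.float64(0.8)] low [array([ 426.8, -315. ]), array([48.8, 17. ]), np.float64(20.7)]
[306. 342.] 1348 z97 0.05373072588345287 all [array([ 537.8, -324.2]), array([48.8, 38.2]), np.float64(22.9)] top8 [array([ 537.5, -324.5]), array([41.2, 37.2]), np.float64(21.4)] low [array([ 537.3, -322.5]), array([48.3,  0.4]), np.float64(21.9)]
up [array([515.1, 162. ]), array([40.4,  7.9]), np.float64(17.8)] 0.05546621056742862 [ 93.6909 172.8182 184.    ]
up [array([490. , 235.7]), array([39.6,  8.6]), np.float64(17.3)] 0.04594112996375199 [191.4386 178.5088 173.7018]
flat [array([505.1, 197.7]), array([40.9, 63.7]), np.float64(18.8)] 0.020066941231630997 [ 99.1871 180.1032 189.971 ]
```

View pics/bell.png

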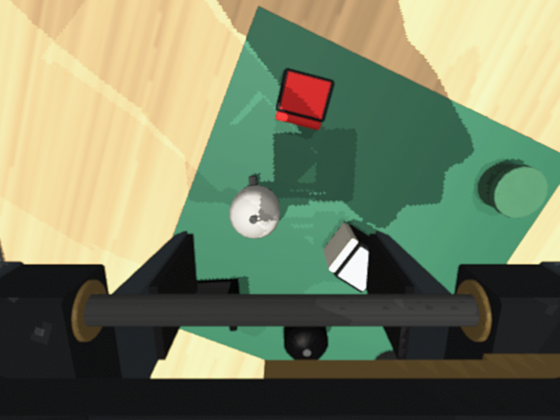

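View pics/pilec.png

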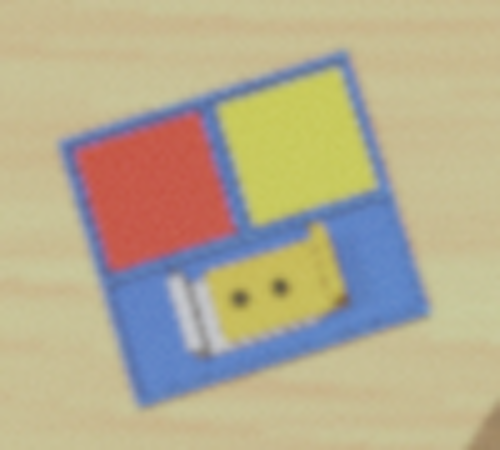

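The wrist view shows the chrome bell at (255,211) with its lever at (252,180) pointing along tool x, and the rear light at (304,99) with its lens toward -y. The tray crop shows the gold bracket on the silver one with the uprights at opposite ends, measured 78 mm apart and both flat. Now for the bell.

Request:
play_rows(plan=[{"claw": 75,"tx": -22.7,"ty": -25.9,"tz": 0,"wx": 0,"wy": 0,"wz": -0.02},{"claw": 75,"tx": 0,"ty": 0,"tz": 45,"wx": 0,"wy": 0,"wz": -0.02},{"claw": 75,"tx": 0,"ty": 0,"tz": 45,"wx": 0,"wy": 0,"wz": 0},{"claw": 75,"tx": 0,"ty": 0,"tz": 20,"wx": 0,"wy": 0,"wz": 0},{"claw": 75,"tx": 0,"ty": 0,"tz": 0,"wx": 0,"wy": 0,"wz": 0},{"claw": 75,"tx": 0,"ty": 0,"tz": 0,"wx": 0,"wy": 0,"wz": 0}])

```text
time_s: 19.45
eef_pos: [0.4353, -0.2097, 0.0877]
tcp_rot: [[-0.405, 0.914, -0.0], [0.914, 0.405, 0.0], [0.0, -0.0, -1.0]]
wrist_force: [0.4, 0.1, 0.8]
grip_width: 0.0751
grip_force: 0.0
```

```bash
python3 -c "
from h import *
go(.4348,-.2095,.011,24)"
```

```text
t 19.45 pos [ 0.4353 -0.2097  0.0877] head 23.88 tilt [-0.0002  0.0001] | t [ 0.4 -0.3 76.7] wz -0.002 q [-28.5  14.2 126.8   0.   39.  -52.4]
```

Request:
play_rows(plan=[{"claw": 75,"tx": 0.4,"ty": -0.3,"tz": 30,"wx": 0,"wy": 0,"wz": 0},{"claw": 75,"tx": 0,"ty": 0,"tz": 30,"wx": 0,"wy": 0,"wz": 0},{"claw": 75,"tx": 0,"ty": 0,"tz": 16,"wx": 0,"wy": 0,"wz": 0},{"claw": 75,"tx": 0,"ty": 0,"tz": 0,"wx": 0,"wy": 0,"wz": 0},{"claw": 75,"tx": 0,"ty": 0,"tz": 0,"wx": 0,"wy": 0,"wz": 0},{"claw": 40,"tx": 0,"ty": 0,"tz": 0,"wx": 0,"wy": 0,"wz": 0},{"claw": 40,"tx": 0,"ty": 0,"tz": 0,"wx": 0,"wy": 0,"wz": 0},{"claw": 40,"tx": 0,"ty": 0,"tz": 0,"wx": 0,"wy": 0,"wz": 0},{"claw": 40,"tx": 0,"ty": 0,"tz": 0,"wx": 0,"wy": 0,"wz": 0},{"claw": 40,"tx": 0,"ty": 0,"tz": 0,"wx": 0,"wy": 0,"wz": 0},{"claw": 40,"tx": 0,"ty": 0,"tz": 0,"wx": 0,"wy": 0,"wz": 0}], squeeze=25)

```text
time_s: 20.55
eef_pos: [0.4349, -0.2096, 0.0118]
tcp_rot: [[-0.406, 0.914, 0.001], [0.914, 0.406, -0.0], [-0.0, 0.0, -1.0]]
wrist_force: [-2.0, 1.3, 10.8]
grip_width: 0.0492
grip_force: 25.0
```

```bash
python3 -c "
from h import *
go(.5868,.1819,.130,17.7)"
```

```text
t 20.55 pos [ 0.4349 -0.2096  0.0118] head 23.94 tilt [ 0.0005 -0.0003] | t [ 296.1  297.7 -118.2] wz 0.109 q [-28.5  23.2 126.9  -0.   29.9 -52.4]
```

Request:
play_rows(plan=[{"claw": 40,"tx": 0,"ty": 0,"tz": -38,"wx": 0,"wy": 0,"wz": 0},{"claw": 40,"tx": 0,"ty": 0,"tz": -40,"wx": 0,"wy": 0,"wz": 0},{"claw": 40,"tx": 0,"ty": 0,"tz": -40,"wx": 0,"wy": 0,"wz": 0},{"claw": 40,"tx": 32.9,"ty": 33.1,"tz": 0,"wx": 0,"wy": 0,"wz": 0},{"claw": 40,"tx": 32.9,"ty": 33.1,"tz": 0,"wx": 0,"wy": 0,"wz": 0},{"claw": 40,"tx": 32.9,"ty": 33.1,"tz": 0,"wx": 0,"wy": 0,"wz": 0},{"claw": 40,"tx": 32.9,"ty": 33.1,"tz": 0,"wx": 0,"wy": 0,"wz": 0},{"claw": 40,"tx": 32.9,"ty": 33.1,"tz": 0,"wx": 0,"wy": 0,"wz": 0},{"claw": 40,"tx": 32.9,"ty": 33.1,"tz": 0,"wx": 0,"wy": 0,"wz": 0},{"claw": 40,"tx": 32.9,"ty": 33.1,"tz": 0,"wx": 0,"wy": 0,"wz": 0},{"claw": 40,"tx": 32.9,"ty": 33.1,"tz": 0,"wx": 0,"wy": 0,"wz": 0},{"claw": 40,"tx": 32.9,"ty": 33.1,"tz": 0,"wx": 0,"wy": 0,"wz": 0},{"claw": 40,"tx": 0,"ty": 0,"tz": 0,"wx": 0,"wy": 0,"wz": 0.109},{"claw": 40,"tx": 0,"ty": 0,"tz": 0,"wx": 0,"wy": 0,"wz": 0},{"claw": 40,"tx": 0,"ty": 0,"tz": 0,"wx": 0,"wy": 0,"wz": 0},{"claw": 40,"tx": 0,"ty": 0,"tz": 0,"wx": 0,"wy": 0,"wz": 0}])

```text
time_s: 22.15
eef_pos: [0.5863, 0.1813, 0.1292]
tcp_rot: [[-0.305, 0.952, -0.0], [0.952, 0.305, -0.0], [-0.0, -0.0, -1.0]]
wrist_force: [-0.6, -0.5, -0.4]
grip_width: 0.0493
grip_force: 25.0
```

```bash
python3 -c "
from h import *
go(.5868,.1819,.016,17.7)"
```

```text
t 22.15 pos [0.5863 0.1813 0.1292] head 17.78 tilt [-0.0003 -0.0001] | t [  0.4   0.7 113.2] wz 0.001 q [ 15.   20.5 111.6  -0.   47.9  -2.8]
```

Request:
play_rows(plan=[{"claw": 40,"tx": 0.4,"ty": 0.7,"tz": 35,"wx": 0,"wy": 0,"wz": 0},{"claw": 40,"tx": 0,"ty": 0,"tz": 35,"wx": 0,"wy": 0,"wz": 0},{"claw": 40,"tx": 0,"ty": 0,"tz": 28,"wx": 0,"wy": 0,"wz": 0},{"claw": 40,"tx": 0,"ty": 0,"tz": 9,"wx": 0,"wy": 0,"wz": 0},{"claw": 40,"tx": 0,"ty": 0,"tz": 5,"wx": 0,"wy": 0,"wz": 0},{"claw": 40,"tx": 0,"ty": 0,"tz": 0,"wx": 0,"wy": 0,"wz": 0},{"claw": 40,"tx": 0,"ty": 0,"tz": 0,"wx": 0,"wy": 0,"wz": 0},{"claw": 40,"tx": 0,"ty": 0,"tz": 0,"wx": 0,"wy": 0,"wz": 0}])

```text
time_s: 22.95
eef_pos: [0.5879, 0.1829, 0.0185]
tcp_rot: [[-0.304, 0.953, 0.002], [0.953, 0.304, 0.0], [-0.0, 0.002, -1.0]]
wrist_force: [-1.3, 0.1, -0.5]
grip_width: 0.0493
grip_force: 25.0
```

Request:
play_rows(plan=[{"claw": 40,"tx": 0,"ty": -1,"tz": 2.2,"wx": 0,"wy": 0,"wz": 0},{"claw": 40,"tx": 0,"ty": 0,"tz": 0,"wx": 0,"wy": 0,"wz": 0},{"claw": 40,"tx": 0,"ty": 0,"tz": 0,"wx": 0,"wy": 0,"wz": 0}])

```text
time_s: 23.25
eef_pos: [0.5869, 0.1827, 0.0158]
tcp_rot: [[-0.304, 0.953, 0.001], [0.953, 0.304, 0.0], [-0.0, 0.001, -1.0]]
wrist_force: [0.0, -0.1, 6.2]
grip_width: 0.049
grip_force: 25.0
```

Request:
play_rows(plan=[{"claw": 62,"tx": 0,"ty": 0,"tz": 0,"wx": 0,"wy": 0,"wz": 0},{"claw": 62,"tx": 0,"ty": 0,"tz": 0,"wx": 0,"wy": 0,"wz": 0},{"claw": 62,"tx": 0,"ty": 0,"tz": 0,"wx": 0,"wy": 0,"wz": 0},{"claw": 62,"tx": 0,"ty": 0,"tz": 0,"wx": 0,"wy": 0,"wz": 0},{"claw": 62,"tx": 0,"ty": 0,"tz": -40,"wx": 0,"wy": 0,"wz": 0},{"claw": 62,"tx": 0,"ty": 0,"tz": -40,"wx": 0,"wy": 0,"wz": 0},{"claw": 62,"tx": 0,"ty": 0,"tz": -45,"wx": 0,"wy": 0,"wz": 0},{"claw": 70,"tx": -31.1,"ty": -32.2,"tz": 0,"wx": 0,"wy": 0,"wz": 0},{"claw": 70,"tx": -31.1,"ty": -32.2,"tz": 0,"wx": 0,"wy": 0,"wz": 0},{"claw": 70,"tx": -31.1,"ty": -32.2,"tz": 0,"wx": 0,"wy": 0,"wz": 0},{"claw": 70,"tx": -31.1,"ty": -32.2,"tz": 0,"wx": 0,"wy": 0,"wz": 0},{"claw": 70,"tx": -31.1,"ty": -32.2,"tz": 0,"wx": 0,"wy": 0,"wz": 0},{"claw": 70,"tx": -31.1,"ty": -32.2,"tz": 0,"wx": 0,"wy": 0,"wz": 0},{"claw": 70,"tx": -31.1,"ty": -32.2,"tz": 0,"wx": 0,"wy": 0,"wz": 0},{"claw": 70,"tx": 0,"ty": 0,"tz": 20,"wx": 0,"wy": 0,"wz": 0.088},{"claw": 70,"tx": 0,"ty": 0,"tz": 20,"wx": 0,"wy": 0,"wz": 0.088},{"claw": 70,"tx": 0,"ty": 0,"tz": 0,"wx": 0,"wy": 0,"wz": 0},{"claw": 70,"tx": 0,"ty": 0,"tz": 0,"wx": 0,"wy": 0,"wz": 0}])

```text
time_s: 25.05
eef_pos: [0.4376, -0.0934, 0.1002]
tcp_rot: [[-0.135, 0.991, -0.001], [0.991, 0.135, 0.0], [0.0, -0.001, -1.0]]
wrist_force: [-0.1, -0.2, 0.4]
grip_width: 0.0698
grip_force: 0.0
```

```bash
python3 -c "
from h import *
go(.4385,-.0932,.020,7.6)"
```

```text
t 25.05 pos [ 0.4376 -0.0934  0.1002] head 7.78 tilt [-0.0008  0.0002] | t [ 0.   1.  80.2] wz 0.003 q [-15.    9.8 130.6  -0.   39.6 -22.8]
```

Request:
play_rows(plan=[{"claw": 70,"tx": 0,"ty": 0.5,"tz": 32,"wx": 0,"wy": 0,"wz": 0},{"claw": 70,"tx": 0,"ty": 0,"tz": 32,"wx": 0,"wy": 0,"wz": 0},{"claw": 70,"tx": 0,"ty": 0,"tz": 16,"wx": 0,"wy": 0,"wz": 0},{"claw": 70,"tx": 0,"ty": 0,"tz": 0,"wx": 0,"wy": 0,"wz": 0},{"claw": 70,"tx": 0,"ty": 0,"tz": 0,"wx": 0,"wy": 0,"wz": 0},{"claw": 35,"tx": 0,"ty": 0,"tz": 0,"wx": 0,"wy": 0,"wz": 0},{"claw": 35,"tx": 0,"ty": 0,"tz": 0,"wx": 0,"wy": 0,"wz": 0},{"claw": 35,"tx": 0,"ty": 0,"tz": 0,"wx": 0,"wy": 0,"wz": 0},{"claw": 35,"tx": 0,"ty": 0,"tz": 0,"wx": 0,"wy": 0,"wz": 0},{"claw": 35,"tx": 0,"ty": 0,"tz": 0,"wx": 0,"wy": 0,"wz": 0},{"claw": 35,"tx": 0,"ty": 0,"tz": 0,"wx": 0,"wy": 0,"wz": 0}], squeeze=25)

```text
time_s: 26.15
eef_pos: [0.4385, -0.0935, 0.0206]
tcp_rot: [[-0.133, 0.991, 0.0], [0.991, 0.133, -0.0], [-0.0, 0.0, -1.0]]
wrist_force: [-1.9, 1.3, 10.7]
grip_width: 0.0438
grip_force: 25.0
```

```bash
python3 -c "
from h import *
go(.5625,.2575,.145,17.7)"
```

```text
t 26.15 pos [ 0.4385 -0.0935  0.0206] head 7.63 tilt [ 0.0005 -0.0001] | t [ 331.4  169.6 -124.4] wz -0.176 q [-15.   19.9 130.7  -0.   29.3 -22.6]
```

Request:
play_rows(plan=[{"claw": 35,"tx": 0,"ty": 0,"tz": -40,"wx": 0,"wy": 0,"wz": 0},{"claw": 35,"tx": 0,"ty": 0,"tz": -42,"wx": 0,"wy": 0,"wz": 0},{"claw": 35,"tx": 0,"ty": 0,"tz": -42,"wx": 0,"wy": 0,"wz": 0},{"claw": 35,"tx": 41.4,"ty": 21.2,"tz": 0,"wx": 0,"wy": 0,"wz": 0},{"claw": 35,"tx": 41.4,"ty": 21.2,"tz": 0,"wx": 0,"wy": 0,"wz": 0},{"claw": 35,"tx": 41.4,"ty": 21.2,"tz": 0,"wx": 0,"wy": 0,"wz": 0},{"claw": 35,"tx": 41.4,"ty": 21.2,"tz": 0,"wx": 0,"wy": 0,"wz": 0},{"claw": 35,"tx": 41.4,"ty": 21.2,"tz": 0,"wx": 0,"wy": 0,"wz": 0},{"claw": 35,"tx": 41.4,"ty": 21.2,"tz": 0,"wx": 0,"wy": 0,"wz": 0},{"claw": 35,"tx": 41.4,"ty": 21.2,"tz": 0,"wx": 0,"wy": 0,"wz": 0},{"claw": 35,"tx": 41.4,"ty": 21.2,"tz": 0,"wx": 0,"wy": 0,"wz": 0},{"claw": 35,"tx": 0,"ty": 0,"tz": 0,"wx": 0,"wy": 0,"wz": -0.088},{"claw": 35,"tx": 0,"ty": 0,"tz": 0,"wx": 0,"wy": 0,"wz": -0.088},{"claw": 35,"tx": 0,"ty": 0,"tz": 0,"wx": 0,"wy": 0,"wz": 0},{"claw": 35,"tx": 0,"ty": 0,"tz": 0,"wx": 0,"wy": 0,"wz": 0},{"claw": 35,"tx": 0,"ty": 0,"tz": 0,"wx": 0,"wy": 0,"wz": 0}])

```text
time_s: 27.75
eef_pos: [0.5623, 0.2571, 0.1441]
tcp_rot: [[-0.302, 0.953, 0.0], [0.953, 0.302, 0.0], [0.0, 0.0, -1.0]]
wrist_force: [0.4, 0.7, -0.7]
grip_width: 0.0441
grip_force: 25.0
```

```bash
python3 -c "
from h import *
go(.5625,.2575,.0246,17.7);s,im,d=snap('wrist','carry')"
```

```text
t 27.75 pos [0.5623 0.2571 0.1441] head 17.57 tilt [0. 0.] | t [  0.4   0.3 119.5] wz -0.002 q [ 22.4  19.7 110.8   0.   49.5   4.8]
```

View pics/carry.png

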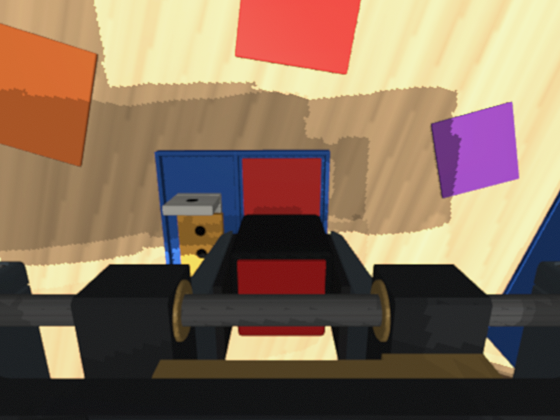

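The light hangs upright in the fingers above the red pad (280,190), and the brackets are visible at (195,220). I'll lower it.

Request:
play_rows(plan=[{"claw": 35,"tx": 0.4,"ty": 0,"tz": 35,"wx": 0,"wy": 0,"wz": 0},{"claw": 35,"tx": 0,"ty": 0,"tz": 35,"wx": 0,"wy": 0,"wz": 0},{"claw": 35,"tx": 0,"ty": 0,"tz": 32,"wx": 0,"wy": 0,"wz": 0},{"claw": 35,"tx": 0,"ty": 0,"tz": 11,"wx": 0,"wy": 0,"wz": 0},{"claw": 35,"tx": 0,"ty": 0,"tz": 5,"wx": 0,"wy": 0,"wz": 0},{"claw": 35,"tx": 0,"ty": 0,"tz": 0,"wx": 0,"wy": 0,"wz": 0},{"claw": 35,"tx": 0,"ty": 0,"tz": 0,"wx": 0,"wy": 0,"wz": 0},{"claw": 35,"tx": 0,"ty": 0,"tz": 0,"wx": 0,"wy": 0,"wz": 0}])

```text
time_s: 28.6
eef_pos: [0.563, 0.2581, 0.0274]
tcp_rot: [[-0.304, 0.953, 0.002], [0.953, 0.304, 0.001], [0.0, 0.002, -1.0]]
wrist_force: [-0.2, 0.1, -0.7]
grip_width: 0.0438
grip_force: 25.0
```

Request:
play_rows(plan=[{"claw": 35,"tx": 0,"ty": 0,"tz": 2.2,"wx": 0,"wy": 0,"wz": 0},{"claw": 35,"tx": 0,"ty": 0,"tz": 0,"wx": 0,"wy": 0,"wz": 0},{"claw": 35,"tx": 0,"ty": 0,"tz": 0,"wx": 0,"wy": 0,"wz": 0}])

```text
time_s: 28.9
eef_pos: [0.563, 0.258, 0.0246]
tcp_rot: [[-0.304, 0.953, 0.001], [0.953, 0.304, 0.001], [0.0, 0.002, -1.0]]
wrist_force: [0.2, 0.9, 5.0]
grip_width: 0.0443
grip_force: 25.0
```

Request:
play_rows(plan=[{"claw": 58,"tx": 0,"ty": 0,"tz": 0,"wx": 0,"wy": 0,"wz": 0},{"claw": 58,"tx": 0,"ty": 0,"tz": 0,"wx": 0,"wy": 0,"wz": 0},{"claw": 58,"tx": 0,"ty": 0,"tz": 0,"wx": 0,"wy": 0,"wz": 0},{"claw": 58,"tx": 0,"ty": 0,"tz": 0,"wx": 0,"wy": 0,"wz": 0},{"claw": 58,"tx": 0,"ty": 0,"tz": -40,"wx": 0,"wy": 0,"wz": 0},{"claw": 58,"tx": 0,"ty": 0,"tz": -45,"wx": 0,"wy": 0,"wz": 0},{"claw": 58,"tx": 0,"ty": 0,"tz": -45,"wx": 0,"wy": 0,"wz": 0},{"claw": 58,"tx": 0,"ty": 0,"tz": -30,"wx": 0,"wy": 0,"wz": 0},{"claw": 58,"tx": 45,"ty": 0,"tz": 0,"wx": 0,"wy": 0,"wz": 0},{"claw": 58,"tx": 45,"ty": 0,"tz": 0,"wx": 0,"wy": 0,"wz": 0},{"claw": 58,"tx": 45,"ty": 0,"tz": 0,"wx": 0,"wy": 0,"wz": 0},{"claw": 58,"tx": 45,"ty": 0,"tz": 0,"wx": 0,"wy": 0,"wz": 0},{"claw": 58,"tx": 45,"ty": 0,"tz": 0,"wx": 0,"wy": 0,"wz": 0},{"claw": 58,"tx": 45,"ty": 0,"tz": 0,"wx": 0,"wy": 0,"wz": 0},{"claw": 58,"tx": 0,"ty": 0,"tz": 0,"wx": 0,"wy": 0,"wz": 0},{"claw": 58,"tx": 0,"ty": 0,"tz": 0,"wx": 0,"wy": 0,"wz": 0}])

```text
time_s: 30.5
eef_pos: [0.4795, 0.5154, 0.1834]
tcp_rot: [[-0.306, 0.952, -0.0], [0.952, 0.306, -0.001], [-0.0, -0.001, -1.0]]
wrist_force: [-0.2, -0.6, 0.2]
grip_width: 0.0581
grip_force: 0.0
```

Run:
```python
from h import *
s,im,d=snap('top','fin');P=cloud("top",d);x,y,z=P[...,0],P[...,1],P[...,2]
f=lambda p:[np.round(a,1) for a in cv2.minAreaRect((p[:,:2]*1000).astype(np.float32))]
for nm,r in(("tray",(x>.43)&(x<.66)&(y>.1)&(y<.33)),("mat",(x>.38)&(x<.6)&(y>-.36)&(y<-.18))):
  for m in comps(r&(z>.03)&(z<.09),15):
    p=P[m];zm=np.percentile(p[:,2],95);print(nm,"zm",zm.round(4),"top6",f(p[p[:,2]>zm-.006]),im[m].mean(0).round())
cv2.imwrite("pics/finc.png",cv2.resize(im[130:290,160:450],None,fx=2.7,fy=2.7,interpolation=cv2.INTER_CUBIC))
```

```text
tray zm 0.0581 top6 [array([585.6, 184. ]), array([36.4, 38.6]), np.float64(64.6)] [165. 173. 174.]
tray zm 0.0678 top6 [array([562. , 261.2]), array([43.4, 40.3]), np.float64(21.3)] [ 58.  67. 154.]
tray zm 0.0592 top6 [array([515.7, 162.4]), array([38.1,  7.8]), np.float64(16.9)] [ 87. 162. 174.]
tray zm 0.0512 top6 [array([490. , 235.8]), array([40.6,  8.1]), np.float64(16.0)] [179. 167. 162.]
mat zm 0.0642 top6 [array([ 543.5, -213.4]), array([43. , 41.9]), np.float64(79.1)] [151. 151. 145.]
mat zm 0.054 top6 [array([ 535.6, -325. ]), array([38.3, 35.4]), np.float64(60.1)] [39. 50. 41.]
mat zm 0.0491 top6 [array([ 449.3, -317.6]), array([ 8.1, 38.8]), np.float64(25.7)] [52. 63. 53.]
```

View pics/finc.png

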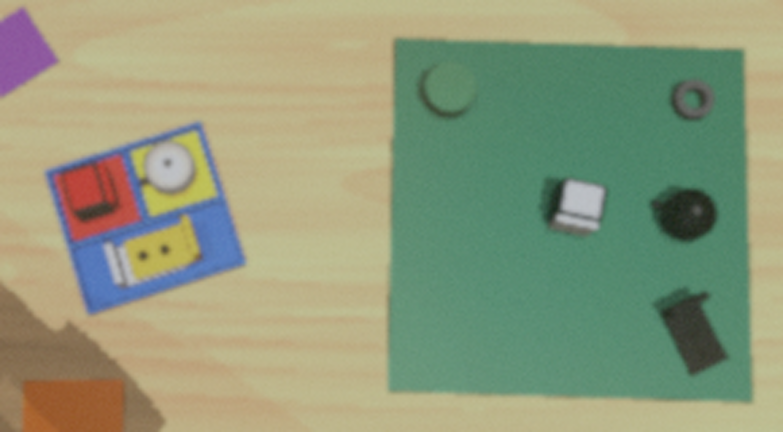

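The final view shows the bell on the yellow pad (170,165), the light on the red pad (90,190) and the bracket pile in the bay (155,250). The look-alikes have not moved, and everything is within 4 mm of target. I'll hand it in.

```bash
python3 -c "
from bench import *
print(hand_in())"
```

```text
the job is handed in; nothing more can be done
None
```

The kit is packed and handed in at about 30.5 s of robot time: the gold bracket lies reversed on the silver one in the long bay, the bell and rear light stand within about 4 mm of their pad centres, and the look-alikes are where they were; the hand-in returned no verdict.

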